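Hang the pipette bracket on the slotted upright

TASK

Hang the pipette bracket that has two hook tabs on its back on the slotted upright: pinch its grip fin, push both tabs through the upper pair of slots, then lower it until the hooks are fully down behind the plate, and let go so that it hangs level and square. Leave the plain bracket without tabs, the vials and the timer where they are.

Things in the scene. Friction and masses are not known exactly. Their poses are not given: they have to be found in the camera images.
- upright: slotted aluminium upright, fixed: vertical plate 120 mm wide, 4 thick, 190 high; its dark base plate (8 thick) reaches 33 mm forward. Four closed slots in two rows of two, each 34 wide, 40 high, centres 28 mm either side of the middle; lower row z 60 to 100, upper row 140 to 180 mm. Origin: on the cabinet top under the plate's front face. x runs through the plate to the back, y along it, z up.
- upper_slots (a point): on the upright, midway between the two upper slots, at the height of their lower edges (140 mm above the cabinet top), in mid-thickness of the plate (2 mm behind its front face). Axes as the upright's.
- hook_bracket: white bracket (0.2 kg) standing on its notched fork plate (90 wide, 6 thick); back plate 90 wide, 80 high, with two hook tabs sticking out of its rear; grip fin in the middle, 12 mm thick in y, 40 long in x, top 100 mm over the underside. Origin: fin centre, at the underside. x points to the rear (as the tabs do), z up. Rear face at x = +45, fork front at x = -45 mm.
- hook_bracket_grip (a point): where to pinch the hook-tab bracket: middle of the grip fin's length and thickness, 85 mm above the underside (15 mm below the fin's top). Axes as the bracket's: fin 40 mm along x, 12 mm along y. Below it the fin is free down to 6 mm over the underside at its front.
- hook_tabs (a point): between the two tabs, at the underside of their necks: 47 mm in +x and 23 mm below the grip point. Tabs: centres 28 mm either side, 14 wide, 20 long, necks 6 thick; lips hang 12 mm below the necks, 8 mm (flaring to 13) behind the back plate. Tabs enter the slots with the bracket 12 to 32 mm (best 22) above its seat; then lower. Seated: within 5 mm of upper_slots, sideways play 10 mm each way.
- plain_bracket_grip (a point): bystander: a white bracket of the same shape and size but with a flat back and no tabs (two dark screw heads on the front of its back plate); it cannot be hung. Point: in its grip fin, 85 mm above its underside; x points to its rear.
- vial_a_center (a point): capped glass vial, 27 mm diameter, 61 mm high, standing; bystander; point 30 mm above its foot.
- vial_b_center (a point): a second capped vial of the same kind, standing; bystander; point 30 mm above its foot.
- timer_center (a point): small white bench timer 72x64x18 mm lying flat; bystander; point at its centre.

How it is judged:
By the outcome, as a careful person would: the job done as asked, in the order asked, and still so for the second after the job is handed in, with the robot touching nothing.
It also fails if it takes over 45 s, if anything falls off the work surface, if the arm or the gripper's body presses on something with over 40 N, if the wrist force passes 120 N, or if a joint passes its speed limit or range.

ROBOT

A 7-joint arm with a two-finger parallel gripper is mounted at the origin on a cart in front of the work surface, level with it; the furniture and walls round the work are solid. World frame = base frame: x ahead of the robot, y to its left, z up, the work surface at z = 0. Lengths are in m, angles in rad, forces in N, time in s.
With the tool pointing down it reaches from about 0.425 to 0.875 m from the base axis. Payload 4.7 kg.
Tool frame: the origin (TCP) lies midway between the tips of the shut fingers; the grasp point (between the pads) lies ctrl.grasp_offset behind it (ctrl.grasp_offset is the distance from the TCP to the grasp point, in m); z points along the fingers, y is the line along which they close (so a half turn about z gives the same grasp; the last joint's range is limited). The gripper opens to 87 mm and grips with 3 to 60 N. Pads are 19 mm wide; open, the fingers measure 117 mm over their backs; the gripper's body (75 mm by 190 mm) begins 51 mm behind the grasp point.
Start: joints at [-1.245, 0.321, -0.07, 1.45, 0.023, 1.371, -0.057], TCP at [0.199, 0.619, 0.223] pointing down, gripper open.
Joint ranges: [-2.86, 2.86], [-0.3, 2.09], [-1.38, 1.24], [0.06, 2.45], [-1.56, 4.7], [0.09, 2.05], [-2.69, 2.69]. Speed limits (rad/s): [2.57, 2.57, 3.14, 3.14, 3.14, 3.14, 3.14].

INTERFACE

Orientations are given as a rotation vector (axis times angle).
In Python, from bench import ctrl gives the robot as it stands. The module is installed in compiled form; this text tells all that it offers.
- The arm moves only by the tool jog_arm, never from a script. Its argument "moves" is one flat list of numbers, 7 for each row, row after row: the shift along the tool's x, y, z in units of 30 cm (1.0 is 30 cm), then the turn, a rotation vector about the tool's x, y, z in units of 60 degrees (1.0 is 60 degrees), then the gripper's target within -1 to 1 (fully open at 1, half-way at 0, shut at -1). In form: [x, y, z, wx, wy, wz, fingers, x, y, z, wx, wy, wz, fingers, ...]. A call has exactly 8 rows; each row is the pose to reach, as a shift and turn from the pose commanded when the call began, along the tool's axes at that moment; what a row does not reach only later rows make up. A row lasts 1/8 s, in which the tool goes at most 62.5 mm and 10.7 degrees, less where a joint would pass 70% of its speed; a pose out of reach is approached as far as the arm can. A call with a number of a shift or a turn outside -1 to 1 is refused whole. A call with a gripper value outside its range is refused whole. The fingers move at their own pace and stop on an object; "newtons" is the grip in N (left out, the last holds). Time passes only in rows, so rows that repeat a pose let the fingers close, or fill a call up. It gives the time, the measured TCP pose, the force, the opening and the grip force at its end, in the units of the state.
- ctrl.get_state(): the state, without advancing time (a new reading comes with each control period).
- ctrl.get_image(name): name is "scene" or "top" or "wrist"; returns a dict with "pixels" (480x640x3 uint8, red, green, blue), "fx", "fy", "cx", "cy" (pixels), "dist" ([k1, k2, p1, p2, k3] as OpenCV has them; the pictures are not rectified), "xyz" and "rotation" of the camera in the world; the wrist camera has in their place "tool_from_camera" (4x4, takes a point from camera to tool coordinates, whose origin is the TCP and whose axes are the flange's). Camera axes: x right, y up, looking along -z (the intrinsics and any distortion apply to the point x, -y, -z); pixel columns grow to the right and rows downward; lengths in m; the calibration is good to about 2 mm. A picture is of the moment at which its call begins: read the wrist's pose just before it. There is no depth.
- ctrl.close_job(): hands the job in; it is judged then, once.
The state is a dict: "time": time; "joint_positions": joint angles; "qd": joint speeds; "joint_torque": joint torques, N m; "position": TCP position; "tool_rot": TCP orientation; "ft_force": force on the tool from outside, world axes, zero at the start; "torque": the same for the moment, N m; "grip_width": opening from 0.0 (shut) to 1.0 (fully open); "grip_force": force on a finger pad.
Only numpy, scipy, OpenCV 4.12 (cv2) and the standard library are available. Lean on these libraries where they do the work, as an engineer would, in place of code of your own. Each camera call takes 0.05 s, during which the arm holds its last target. There are 200 camera calls.

## Working session

There is one attempt and no reset: what is moved stays moved. The work goes in short steps, Python scripts to look and compute and a tool call to move; the robot and the scene stay as the last step left them, time stands still between calls to the robot, and variables do not carry over. Pictures are saved under pics/ and viewed, at most 10 in all, crops included, and the job is handed in when it is done.

Besides the shell and the picture viewer there is one more tool, called after "Call:" by a JSON object that holds its "name" and its "arguments". jog_arm: Moves the arm, as the interface text tells. Its arguments: {"type":"object","properties":{"moves":{"type":"array"},"newtons":{"type":"number"}},"required":["moves"]}

```bash
mkdir -p pics; ls
python3 - <<'E'
from bench import ctrl
import cv2,pickle
print(ctrl.get_state(), ctrl.grasp_offset)
for n in("scene","top","wrist"):
    s=ctrl.get_state();im=ctrl.get_image(n);pickle.dump((s,im),open(f"{n}0.pkl","wb"))
    cv2.imwrite(f"pics/{n}0.png",im["pixels"][:,:,::-1]);print(n,{k:v for k,v in im.items() if k!="pixels"})
E
```

```text
pics
{'time': 0.0, 'joint_positions': array([-1.24487617,  0.32181622, -0.07008681,  1.45165404,  0.02260444,
        1.37077845, -0.05690114]), 'qd': array([ 1.44437586e-03, -1.09489477e-03,  1.44609011e-04,  1.92291474e-04,
        1.21279880e-03, -4.40885273e-05,  1.48632095e-03]), 'joint_torque': array([-2.90119442e-04, -4.91284347e+01, -4.04043691e-01, -3.12538755e+01,
       -6.39964803e-02,  4.37302503e-02,  1.81562882e-04]), 'position': array([0.19929685, 0.61812765, 0.22147644]), 'tool_rot': array([-4.87744775e-01, -3.10330499e+00,  2.92031120e-03]), 'ft_force': array([0.11181717, 0.50414584, 0.84812699]), 'torque': array([ 0.02050766, -0.05454639,  0.00370284]), 'grip_force': 0.0, 'grip_width': 0.9991582948409} 0.0187
scene {'fx': 471.9054988948268, 'fy': 471.9054988948268, 'cx': 313.9989428102661, 'cy': 240.58328702849076, 'dist': array([-0.07397937,  0.        ,  0.        ,  0.        ,  0.        ]), 'xyz': array([ 0.08167324, -0.53548615,  0.68226387]), 'rotation': array([ 0.90334874, -0.28564505, -0.57228206])}
top {'fx': 448.2752189965615, 'fy': 448.2752189965615, 'cx': 315.31763034017956, 'cy': 235.7745626171311, 'dist': array([-0.07216504,  0.        ,  0.        ,  0.        ,  0.        ]), 'xyz': array([0.44567477, 0.0650735 , 0.98657961]), 'rotation': array([ 0.09401448, -0.0439955 , -1.54870351])}
wrist {'fx': 415.0964990540861, 'fy': 415.0964990540861, 'cx': 314.76760473388794, 'cy': 244.85403049625987, 'dist': array([0.02797383, 0.        , 0.        , 0.        , 0.        ]), 'tool_from_camera': array([[ 5.89107791e-04,  9.55035861e-01,  2.96489724e-01,
         8.22545007e-02],
       [ 9.99999824e-01, -5.82331292e-04, -1.11168845e-04,
        -4.41271518e-04],
       [ 6.64850099e-05,  2.96489737e-01, -9.55036037e-01,
        -1.62230074e-01],
       [ 0.00000000e+00,  0.00000000e+00,  0.00000000e+00,
         1.00000000e+00]])}
```

View pics/scene0.png

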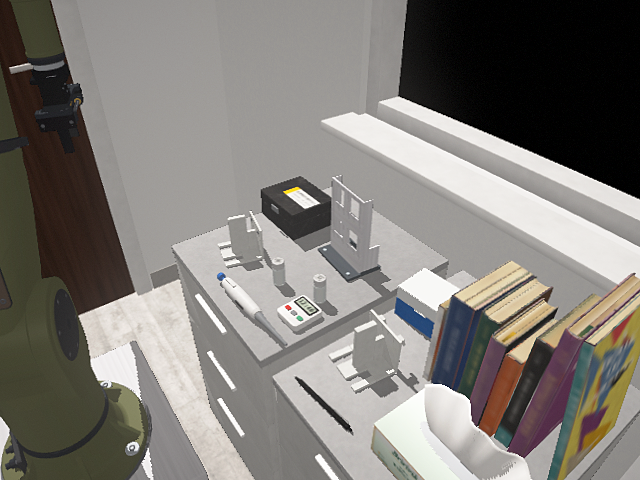

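View pics/top0.png

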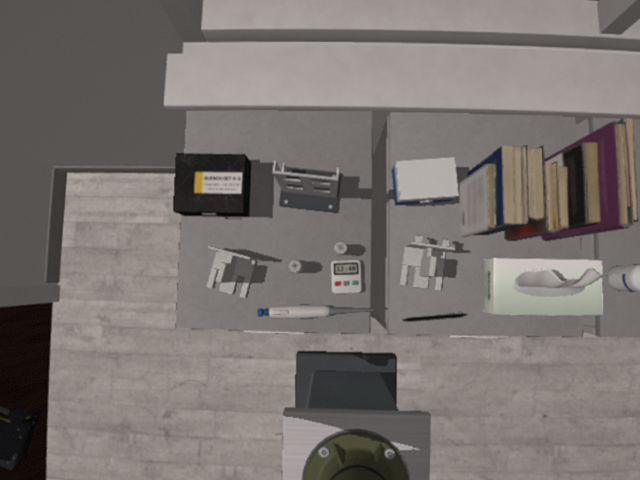

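The scene shows a bracket at about (240,240) on the left and one at (370,350) on the right, with the upright at (350,230) and the vials and timer between them. In the top view the right bracket (425,265) has tabs at about (420,240) and (455,243). The left bracket (230,270) looks flat-backed, and the upright is at (308,185). I'll zoom in.

```bash
cat > h.py <<'E'
import numpy as np,cv2,pickle
from scipy.spatial.transform import Rotation as R
def load(n): return pickle.load(open(n+".pkl","rb"))
def cam(s,im):
    if "tool_from_camera" in im:
        T=im["tool_from_camera"];Rt=R.from_rotvec(s["tool_rot"]).as_matrix()
        return s["position"]+Rt@T[:3,3],Rt@T[:3,:3]
    return im["xyz"],R.from_rotvec(im["rotation"]).as_matrix()
def K(im): return np.array([[im["fx"],0,im["cx"]],[0,im["fy"],im["cy"]],[0,0,1.]])
def ray(si,uv):
    s,im=si;o,Rc=cam(s,im)
    p=cv2.undistortPoints(np.array([[uv]],float),K(im),im["dist"])[0,0]
    return o,Rc@np.array([p[0],-p[1],-1.])
def onz(si,uv,z): o,d=ray(si,uv);return o+d*(z-o[2])/d[2]
def tri(a,ua,b,ub):
    o,d=ray(a,ua);p,e=ray(b,ub);t=np.linalg.lstsq(np.c_[d,-e],p-o,rcond=None)[0]
    x,y=o+d*t[0],p+e*t[1];return (x+y)/2,np.linalg.norm(x-y)
def proj(si,P):
    s,im=si;o,Rc=cam(s,im);q=(np.atleast_2d(P)-o)@Rc*[1,-1,-1]
    return cv2.projectPoints(q,np.zeros(3),np.zeros(3),K(im),im["dist"])[0][:,0]
E
python3 - <<'E'
from h import *
t=load("top0")[1]["pixels"][:,:,::-1];s=load("scene0")[1]["pixels"][:,:,::-1]
f=lambda i,x,y:cv2.resize(i[y:y+75,x:x+100],(400,300),interpolation=cv2.INTER_CUBIC)
g=lambda i,x,y:cv2.resize(i[y:y+120,x:x+160],(400,300),interpolation=cv2.INTER_CUBIC)
cv2.imwrite("pics/z1.png",np.vstack([np.hstack([f(t,380,225),f(t,260,150)]),np.hstack([g(s,300,290),g(s,270,165)])]))
E
```

```text
(no output)
```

View pics/z1.png

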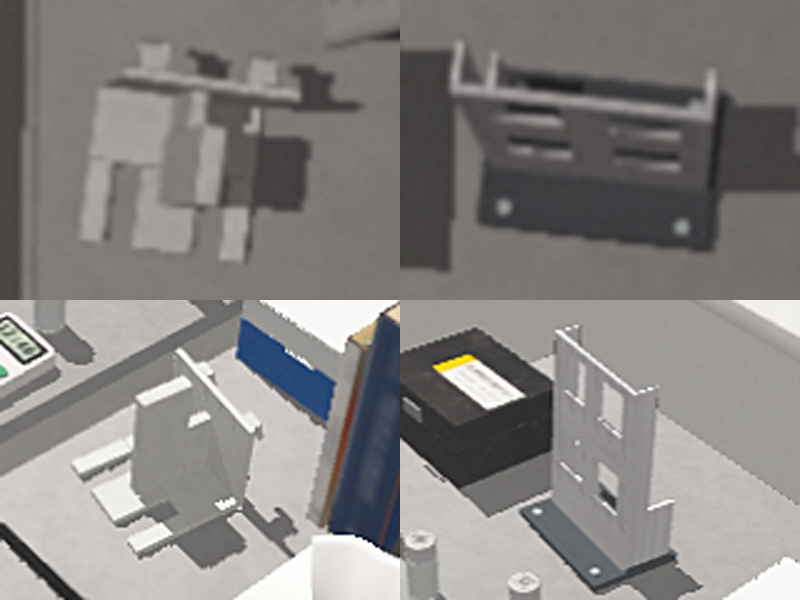

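The right bracket is the one with tabs: they show at top crop (155,55) and (263,70), with its fin top near (208,165). The left bracket is plain. The upright's front faces the robot, and its top edge runs from crop (452,90) to (716,115). Next I'll work out rough estimates.

Run:
```python
from h import *
T=load("top0");S=load("scene0")
a=lambda x,y:(380+x/4,225+y/4); b=lambda x,y:(260+x/4,150+y/4)
c=lambda x,y:(300+x/2.5,290+y/2.5); d=lambda x,y:(270+x/2.5,165+y/2.5)
print("fin",tri(T,a(210,165),S,c(163,91)))
print("back top ends",tri(T,a(125,72),S,c(178,53)),tri(T,a(298,97),S,c(252,132)))
print("upr top ends",tri(T,b(54,90),S,d(158,34)),tri(T,b(315,116),S,d(240,104)))
for p in((85,165),(305,248),(80,215),(312,240)):print(onz(T,b(*p),.008))
print("base screws",tri(T,b(104,206),S,d(138,212)),tri(T,b(282,227),S,d(195,272)))
for n,z,p in(("vials",.061,(295,266)),("",.061,(340,246)),("timer",.018,(347,276)),("plain",.1,(232,262))):print(n,onz(T,p,z))
```

```text
fin (array([ 0.46769   , -0.13810339,  0.09778924]), np.float64(0.0008801953254391812))
back top ends (array([ 0.51504102, -0.10032541,  0.0750709 ]), np.float64(0.00015274434175232326)) (array([ 0.5040598 , -0.18773778,  0.07826201]), np.float64(0.0007843790926677956))
upr top ends (array([0.6309759 , 0.17008849, 0.18628099]), np.float64(0.001010291030879031)) (array([0.62208883, 0.05082545, 0.17998364]), np.float64(0.001065442766920121))
[0.62955441 0.17517243 0.008     ]
[0.58523118 0.05240781 0.008     ]
[0.60145876 0.17711076 0.008     ]
[0.58974316 0.04863742 0.008     ]
base screws (array([0.60726954, 0.16362816, 0.00774566]), np.float64(0.0012171168085891688)) (array([0.59700468, 0.06508459, 0.00771311]), np.float64(0.0006809776276188368))
vials [0.46368246 0.13615383 0.061     ]
 [0.50694165 0.04407367 0.061     ]
timer [0.44545257 0.02690756 0.018     ]
plain [0.46802417 0.2592321  0.1       ]
```

Call:
{"name": "jog_arm", "arguments": {"moves": [-0.97, -0.93, -0.1, 0, 0, -0.18, 1, -0.97, -0.93, -0.1, 0, 0, -0.18, 1, -0.97, -0.93, -0.1, 0, 0, -0.18, 1, -0.97, -0.93, -0.1, 0, 0, -0.18, 1, -0.97, -0.93, -0.1, 0, 0, -0.18, 1, -0.97, -0.93, -0.1, 0, 0, -0.18, 1, -0.97, -0.93, -0.1, 0, 0, -0.18, 1, -0.97, -0.93, -0.1, 0, 0, -0.18, 1]}}

```text
time: 1.15
position: [0.3921, 0.2615, 0.2528]
tool_rot: [0.202, 3.135, 0.001]
ft_force: [-0.5, 1.0, 0.3]
grip_width: 0.998
grip_force: 0.0
```

```bash
cat >> h.py <<'E'
def goto(P,yaw):
    "tool shift and turn in units to TCP P, tool down with tool x at world angle yaw (deg)"
    from bench import ctrl
    s=ctrl.get_state();A=R.from_rotvec(s["tool_rot"])
    c,n=np.cos(np.radians(yaw)),np.sin(np.radians(yaw))
    B=R.from_matrix(np.array([[c,n,0],[n,-c,0],[0,0,-1.]]))
    x=A.as_matrix()[:,0]
    print("t",round(s["time"],2),"pos",s["position"].round(4),"xang",np.degrees(np.arctan2(x[1],x[0])).round(2),"tilt",A.as_matrix()[:,2].round(4),"F",s["ft_force"].round(1),"grip",round(s["grip_width"],3),round(s["grip_force"],1))
    print("move",(A.inv().apply(np.array(P)-s["position"])/.3).round(4),(np.degrees((A.inv()*B).as_rotvec())/60).round(4))
E
python3 -c "
from h import *;goto([.468,-.138,.24],172.8)"
```

```text
t 1.15 pos [0.3921 0.2615 0.2528] xang 172.63 tilt [ 6.e-04  4.e-04 -1.e+00] F [-0.5  1.   0.3] grip 0.998 0.0
move [-0.4216 -1.2881  0.0424] [ 0.0005  0.0005 -0.0028]
```

Call:
{"name": "jog_arm", "arguments": {"moves": [-0.33, -1, 0.02, 0, 0, 0, 1, -0.33, -1, 0.02, 0, 0, 0, 1, -0.33, -1, 0.02, 0, 0, 0, 1, -0.33, -1, 0.02, 0, 0, 0, 1, -0.33, -1, 0.02, 0, 0, 0, 1, -0.33, -1, 0.02, 0, 0, 0, 1, -0.33, -1, 0.02, 0, 0, 0, 1, -0.33, -1, 0.02, 0, 0, 0, 1]}}

```text
time: 2.15
position: [0.4521, -0.0437, 0.2463]
tool_rot: [-0.187, -3.136, -0.0]
ft_force: [0.1, 0.5, 0.3]
grip_width: 1.001
grip_force: 0.0
```

Call:
{"name": "jog_arm", "arguments": {"moves": [-0.09, -0.28, 0.02, 0, 0, 0, 1, -0.09, -0.28, 0.02, 0, 0, 0, 1, -0.09, -0.28, 0.02, 0, 0, 0, 1, -0.09, -0.28, 0.02, 0, 0, 0, 1, -0.09, -0.28, 0.02, 0, 0, 0, 1, -0.09, -0.28, 0.02, 0, 0, 0, 1, -0.09, -0.28, 0.02, 0, 0, 0, 1, -0.09, -0.28, 0.02, 0, 0, 0, 1]}}

```text
time: 3.15
position: [0.4687, -0.1326, 0.2406]
tool_rot: [0.193, 3.135, 0.0]
ft_force: [-1.1, -0.8, 0.6]
grip_width: 1.002
grip_force: 0.0
```

Run:
```python
from h import *
from bench import ctrl
s=ctrl.get_state();im=ctrl.get_image("wrist");pickle.dump((s,im),open("w1.pkl","wb"))
cv2.imwrite("pics/w1.png",im["pixels"][:,:,::-1])
goto([.468,-.138,.2],172.8)
print(proj((s,im),[[.468,-.138,.098],[.515,-.1,.08],[.504,-.188,.08]]))
```

```text
t 3.2 pos [ 0.4686 -0.1327  0.2406] xang 172.94 tilt [ 1.e-04  1.e-04 -1.e+00] F [ 0.8 -0.2  0.3] grip 0.999 0.0
move [-1.000e-04 -1.780e-02  1.353e-01] [0.0001 0.0001 0.0023]
[[307.98256095 229.3795092 ]
 [360.83977264 272.53860093]
 [254.12168065 272.35975689]]
```

View pics/w1.png

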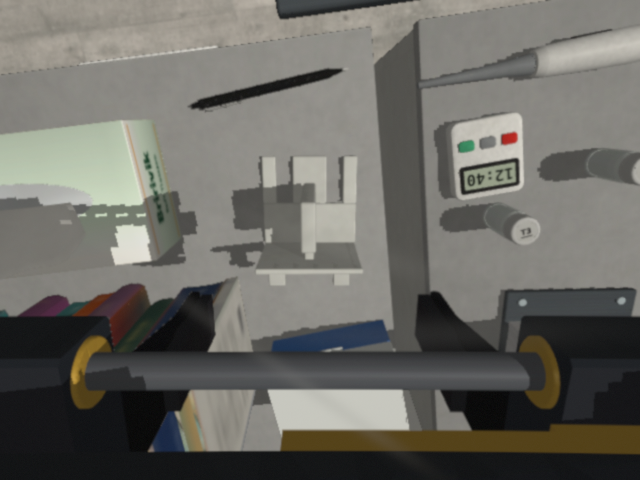

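The wrist view shows the bracket's back-plate top edge from (257,272) to (361,272), fin top around (308,203–251), and tabs at (278,279) and (342,279). All of these agree with the predictions. The base screws show at (522,303) and (621,301). I'll check the yaw and the upright from this view.

Run:
```python
from h import *
W=load("w1");T=load("top0");S=load("scene0")
g=cv2.cvtColor(W[1]["pixels"],cv2.COLOR_RGB2GRAY).astype(float)
d=np.diff(cv2.GaussianBlur(g,(1,3),0),axis=0)
u=np.r_[262:300,312:356];v=262+d[262:276,u].argmax(0)+.5
k=np.polyfit(u,v,1)
for _ in range(3):
    m=abs(np.polyval(k,u)-v)<1.5;k=np.polyfit(u[m],v[m],1)
print(m.sum(),len(u),k,np.polyval(k,[257,361]))
P=[onz(W,(x,np.polyval(k,x)),.08) for x in(262,356)];e=P[1]-P[0];print("front top edge",P,np.degrees(np.arctan2(-e[0],e[1])))
row=g[210:240].mean(0);print(row[292:325].round())
col=g[190:275,306:311].mean(1);print(col.round())
b=lambda x,y:(260+x/4,150+y/4);q=lambda x,y:(270+x/2.5,165+y/2.5)
for w,t,s in(((621,301),(104,206),(138,212)),((522,303),(282,227),(195,272))):
    print(onz(W,w,.008),onz(T,b(*t),.008),onz(S,q(*s),.008),tri(W,w,S,q(*s)))
```

```text
82 82 [-6.82691238e-16  2.68500000e+02] [268.5 268.5]
front top edge [array([ 0.50142529, -0.1809662 ,  0.08      ]), array([ 0.51094642, -0.10365711,  0.08      ])] -7.021004109578067
[103. 103. 103. 103. 103. 103. 103. 104. 114. 137. 162. 173. 176. 177.
 178. 179. 180. 180. 181. 182. 183. 185. 184. 177. 177. 179. 181. 180.
 180. 180. 180. 179. 179.]
[ 98.  97.  97.  97.  97.  96.  97.  98.  98.  97.  98. 105. 128. 153.
 170. 177. 179. 179. 179. 179. 179. 179. 180. 180. 180. 181. 182. 182.
 182. 182. 182. 183. 183. 183. 183. 182. 182. 181. 180. 180. 179. 178.
 178. 177. 176. 175. 175. 175. 175. 175. 176. 177. 177. 178. 179. 180.
 181. 182. 182. 182. 181. 177. 171. 173. 176. 178. 179. 179. 171. 141.
 110. 101. 101. 101. 101. 101. 100. 103. 121. 155. 179. 185. 183. 171.
 155.]
[0.60662045 0.16593871 0.008     ] [0.60671289 0.16393092 0.008     ] [0.60761653 0.16308265 0.008     ] (array([0.61022647, 0.16862054, 0.00334606]), np.float64(0.002492206345503463))
[0.59721681 0.0670729  0.008     ] [0.59667521 0.06527552 0.008     ] [0.59709679 0.06467645 0.008     ] (array([0.60039515, 0.06928818, 0.00298637]), np.float64(0.0010499599501179351))
```

Call:
{"name": "jog_arm", "arguments": {"moves": [0.003, -0.015, 0.15, 0, 0, 0, 1, 0.003, -0.015, 0.3, 0, 0, 0, 1, 0.003, -0.015, 0.42, 0, 0, 0, 1, 0.003, -0.015, 0.5, 0, 0, 0, 1, 0.003, -0.015, 0.56, 0, 0, 0, 1, 0.003, -0.015, 0.582, 0, 0, 0, 1, 0.003, -0.015, 0.582, 0, 0, 0, 1, 0.003, -0.015, 0.582, 0, 0, 0, 1], "newtons": 30}}

```text
time: 4.2
position: [0.4679, -0.1372, 0.0667]
tool_rot: [0.193, 3.134, 0.0]
ft_force: [0.6, -0.4, 0.9]
grip_width: 1.0
grip_force: 0.0
```

Call:
{"name": "jog_arm", "arguments": {"moves": [0, 0, 0, 0, 0, 0, -1, 0, 0, 0, 0, 0, 0, -1, 0, 0, 0, 0, 0, 0, -1, 0, 0, 0, 0, 0, 0, -1, 0, 0, 0, 0, 0, 0, -1, 0, 0, 0, 0, 0, 0, -1, 0, 0, 0, 0, 0, 0, -1, 0, 0, 0, 0, 0, 0, -1]}}

```text
time: 5.2
position: [0.4672, -0.1371, 0.0659]
tool_rot: [0.194, 3.136, 0.0]
ft_force: [-0.0, -0.5, -0.1]
grip_width: 0.169
grip_force: 0.0
```

Call:
{"name": "jog_arm", "arguments": {"moves": [0, 0, 0, 0, 0, 0, -1, 0, 0, 0, 0, 0, 0, -1, 0, 0, -0.05, 0, 0, 0, -1, 0, 0, -0.15, 0, 0, 0, -1, 0, 0, -0.3, 0, 0, 0, -1, 0, 0, -0.4, 0, 0, 0, -1, 0, 0, -0.43, 0, 0, 0, -1, 0, 0, -0.43, 0, 0, 0, -1]}}

```text
time: 6.2
position: [0.4671, -0.137, 0.195]
tool_rot: [0.194, 3.135, 0.001]
ft_force: [0.2, -0.1, -2.1]
grip_width: 0.134
grip_force: 30.0
```

Run:
```python
from h import *
from bench import ctrl
W=ctrl.get_state(),ctrl.get_image("wrist");pickle.dump(W,open("w2.pkl","wb"))
S=ctrl.get_state(),ctrl.get_image("scene");pickle.dump(S,open("s2.pkl","wb"))
a=W[1]["pixels"][:,:,::-1];b=S[1]["pixels"][:,:,::-1]
cv2.imwrite("pics/m2.png",np.hstack([cv2.resize(a[140:440,160:500],(400,353)),cv2.resize(b[200:420,290:490],(388,353),interpolation=cv2.INTER_CUBIC)]))
goto([.5,0,.2],174.5)
```

```text
t 6.3 pos [ 0.4663 -0.1368  0.1937] xang 172.94 tilt [-2.2e-03  1.0e-04 -1.0e+00] F [ 0.3  0.1 -1.2] grip 0.132 30.0
move [-0.0554  0.4665 -0.0213] [-0.0001 -0.0021 -0.026 ]
```

View pics/m2.png

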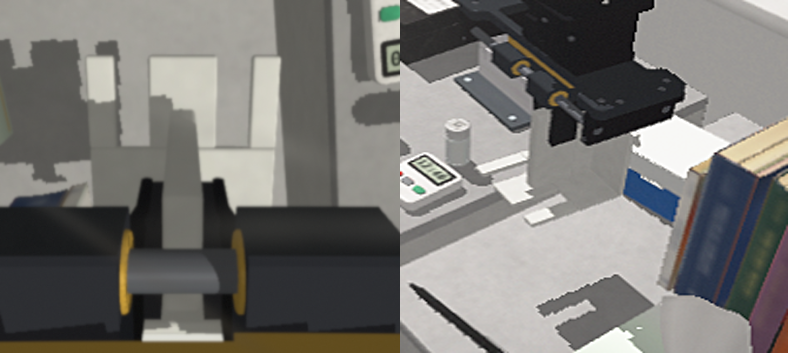

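The bracket is held level and the grip width fits the 12 mm fin; the fork's top face is unobstructed in the view. Now I'll fit the upright's top strip for its yaw and position.

Run:
```python
from h import *
T=load("top0");S=load("scene0");g=cv2.cvtColor(T[1]["pixels"],cv2.COLOR_RGB2GRAY).astype(float)
u=np.arange(279,334);c=172.5+(u-273.5)*.1
v=[]
for a,b in zip(u,c):
    r=np.arange(int(b)-4,int(b)+6);w=np.clip(g[r,a]-np.percentile(g[r,a],50),0,None);v.append((w*r).sum()/w.sum())
v=np.array(v);k=np.polyfit(u,v,1)
for _ in range(5): m=abs(np.polyval(k,u)-v)<.7;k=np.polyfit(u[m],v[m],1)
P=[onz(T,(x,np.polyval(k,x)),.19) for x in(273.5,338.5)];e=P[0]-P[1]
print(m.sum(),k,P,"yaw",-np.degrees(np.arctan2(e[0],e[1])),"len",np.linalg.norm(e))
for vv in(173,175,177):print([int(g[vv+1,x]) for x in range(268,278)],[int(g[vv+5,x]) for x in range(332,346)])
# base front edge: dark base -> bench, z .008
u=np.arange(284,332);v=[]
for a in u:
    r=np.arange(202,216);v.append(r[np.diff(g[202:217,a]).argmax()]+.5)
k2=np.polyfit(u,v,1)
for _ in range(5): m=abs(np.polyval(k2,u)-v)<1;k2=np.polyfit(u[m],np.array(v)[m],1)
P=[onz(T,(x,np.polyval(k2,x)),.008) for x in(284,332)];e=P[0]-P[1];print(m.sum(),k2,P,"yaw",-np.degrees(np.arctan2(e[0],e[1])))
# slot centre corners by scene, projected estimate
s=load("scene0");f=np.array([np.cos(np.radians(-5.5)),np.sin(np.radians(-5.5)),0]);l=np.array([-f[1],f[0],0])
O=np.array([.625,.111,0])
im=s[1]["pixels"][:,:,::-1][150:300,260:420].copy();im=cv2.resize(im,None,fx=4,fy=4,interpolation=cv2.INTER_CUBIC)
for y in(-45,-11,11,45):
  for z in(60,100,140,180):
    p=proj(s,O+l*y/1e3+[0,0,z/1e3])[0];cv2.circle(im,tuple(int(q) for q in((p-[260,150])*4+2)),3,(0,0,255),-1)
cv2.imwrite("pics/ov.png",im)
```

```text
38 [1.12299904e-01 1.40840885e+02] [array([0.63143864, 0.16993034, 0.19      ]), array([0.61971834, 0.0517629 , 0.19      ])] yaw -5.664288715750703 len 0.1187472436589765
[64, 65, 63, 64, 68, 80, 84, 82, 84, 87] [155, 156, 155, 154, 151, 141, 95, 45, 39, 56, 64, 64, 62, 65]
[66, 64, 65, 64, 63, 72, 88, 83, 74, 77] [88, 97, 100, 104, 109, 102, 75, 41, 46, 63, 66, 65, 64, 64]
[64, 66, 65, 63, 63, 80, 107, 102, 82, 74] [77, 76, 79, 81, 78, 73, 51, 37, 49, 62, 64, 65, 65, 65]
46 [1.18100524e-01 1.72932624e+02] [array([0.59551787, 0.16804866, 0.008     ]), array([0.58474626, 0.06174858, 0.008     ])] yaw -5.786152109122898
```

View pics/ov.png

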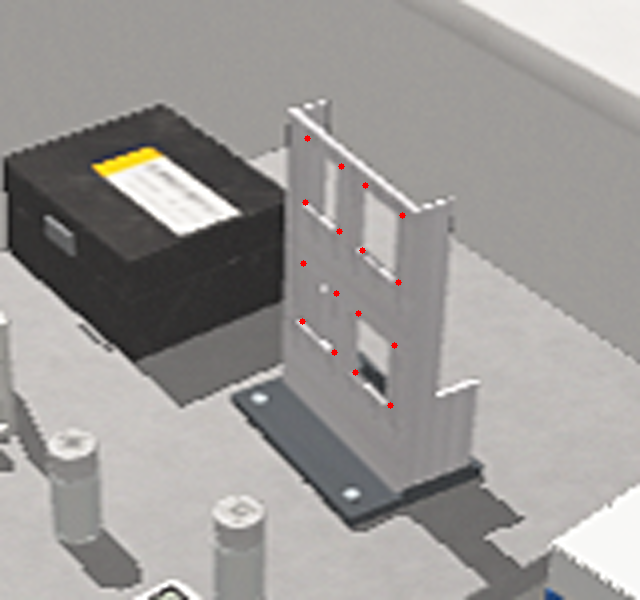

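The projected slot corners lie on the slots in the scene view (upper sills at (322,217) and (380,267) in the crop). The upright is therefore at about (0.623, 0.111) with yaw −5.7°. I'll move to the stand-off in front of it.

Call:
{"name": "jog_arm", "arguments": {"moves": [-0.015, 0.11, 0, 0, 0, 0, -1, -0.03, 0.28, 0, 0, 0, -0.01, -1, -0.06, 0.46, 0, 0, 0, -0.023, -1, -0.09, 0.64, 0.03, 0, 0, -0.023, -1, -0.117, 0.8, 0.06, 0, 0, -0.023, -1, -0.117, 0.86, 0.09, 0, 0, -0.023, -1, -0.117, 0.877, 0.09, 0, 0, -0.023, -1, -0.117, 0.877, 0.09, 0, 0, -0.023, -1]}}

```text
time: 7.3
position: [0.5342, 0.1181, 0.1677]
tool_rot: [-0.158, -3.137, 0.002]
ft_force: [0.3, -0.0, -1.6]
grip_width: 0.134
grip_force: 30.0
```

Run:
```python
from h import *
from bench import ctrl
goto([.5782,.1154,.166],174.3)
a=[]
for n in("scene","top"):
    W=ctrl.get_state(),ctrl.get_image(n);pickle.dump(W,open(n+"3.pkl","wb"));a.append(W[1]["pixels"][:,:,::-1])
cv2.imwrite("pics/m3.png",np.hstack([cv2.resize(a[0][150:300,260:410],(400,400),interpolation=cv2.INTER_CUBIC),cv2.resize(a[1][140:240,250:350],(400,400),interpolation=cv2.INTER_CUBIC)]))
```

```text
t 7.3 pos [0.5342 0.1181 0.1677] xang 174.22 tilt [-6.e-04 -1.e-03 -1.e+00] F [ 0.3 -0.  -1.6] grip 0.134 30.0
move [-0.1468  0.0059  0.0056] [-0.001  -0.0005 -0.0013]
```

View pics/m3.png

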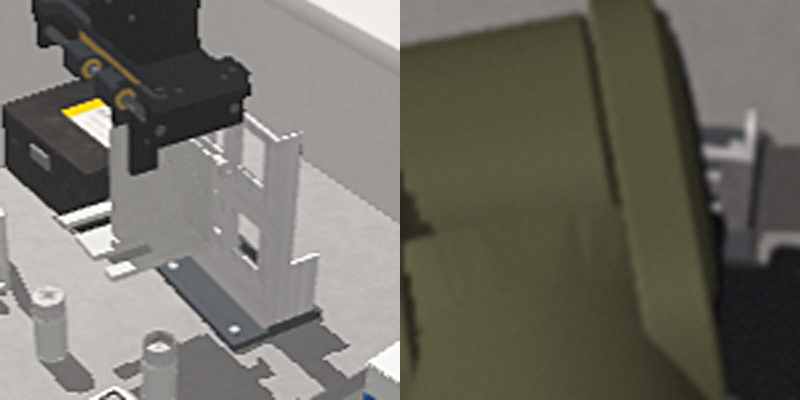

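The scene view shows the near tab at about (220,160), just in front of its upper slot and at the right height. The arm blocks the top view. I'll push in gently.

Call:
{"name": "jog_arm", "arguments": {"moves": [-0.02, 0.006, 0.005, 0, 0, 0, -1, -0.045, 0.006, 0.005, 0, 0, 0, -1, -0.07, 0.006, 0.005, 0, 0, 0, -1, -0.09, 0.006, 0.005, 0, 0, 0, -1, -0.11, 0.006, 0.005, 0, 0, 0, -1, -0.125, 0.006, 0.005, 0, 0, 0, -1, -0.135, 0.006, 0.005, 0, 0, 0, -1, -0.14, 0.006, 0.005, 0, 0, 0, -1]}}

```text
time: 8.4
position: [0.5764, 0.1173, 0.1664]
tool_rot: [-0.156, -3.138, 0.0]
ft_force: [-0.1, -0.3, -1.3]
grip_width: 0.135
grip_force: 30.0
```

Run:
```python
from h import *
from bench import ctrl
goto([.5782,.1154,.144],174.3)
W=ctrl.get_state(),ctrl.get_image("scene");pickle.dump(W,open("scene4.pkl","wb"))
cv2.imwrite("pics/m4.png",cv2.resize(W[1]["pixels"][150:270,290:410,::-1],(600,600),interpolation=cv2.INTER_CUBIC))
```

```text
t 8.4 pos [0.5764 0.1173 0.1664] xang 174.31 tilt [-1.e-04 -0.e+00 -1.e+00] F [-0.1 -0.3 -1.3] grip 0.135 30.0
move [-0.0065 -0.0058  0.0748] [-0.     -0.0001  0.0002]
```

View pics/m4.png

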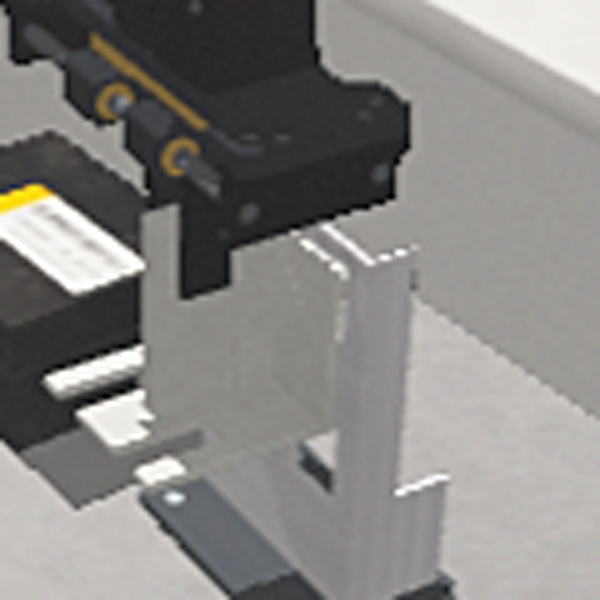

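Both tabs passed through the slots without contact force: the tool is 42 mm further forward, so the tab tips are behind the plate. I'll lower it now.

Call:
{"name": "jog_arm", "arguments": {"moves": [-0.002, -0.003, 0.012, 0, 0, 0, -1, -0.002, -0.003, 0.025, 0, 0, 0, -1, -0.002, -0.003, 0.037, 0, 0, 0, -1, -0.002, -0.003, 0.048, 0, 0, 0, -1, -0.002, -0.003, 0.058, 0, 0, 0, -1, -0.002, -0.003, 0.066, 0, 0, 0, -1, -0.002, -0.003, 0.072, 0, 0, 0, -1, -0.002, -0.003, 0.074, 0, 0, 0, -1]}}

```text
time: 9.45
position: [0.5768, 0.1164, 0.1442]
tool_rot: [-0.156, -3.138, -0.0]
ft_force: [0.2, 0.9, -2.5]
grip_width: 0.135
grip_force: 30.0
```

```bash
python3 -c "
from h import *;goto([.5782,.1154,.144],174.3)"
```

```text
t 9.45 pos [0.5768 0.1164 0.1442] xang 174.32 tilt [-0.  0. -1.] F [ 0.2  0.9 -2.5] grip 0.135 30.0
move [-0.0048 -0.0028  0.0006] [ 0.     -0.      0.0003]
```

Call:
{"name": "jog_arm", "arguments": {"moves": [0, 0, 0.001, 0, 0, 0, -1, 0, 0, 0.003, 0, 0, 0, -1, 0, 0, 0.005, 0, 0, 0, -1, 0, 0, 0.007, 0, 0, 0, -1, 0, 0, 0.009, 0, 0, 0, -1, 0, 0, 0.01, 0, 0, 0, -1, 0, 0, 0.01, 0, 0, 0, -1, 0, 0, 0.01, 0, 0, 0, -1]}}

```text
time: 10.45
position: [0.5769, 0.1165, 0.1432]
tool_rot: [0.156, 3.137, 0.002]
ft_force: [-6.2, -0.1, 10.2]
grip_width: 0.134
grip_force: 30.0
```

Contact came at tool z 0.143 (expected seat 0.144), with 10 N upward, so it is seated. I'll ease off, release and then rise.

Call:
{"name": "jog_arm", "arguments": {"moves": [0, 0, -0.003, 0, 0, 0, -1, 0, 0, -0.003, 0, 0, 0, -0.6, 0, 0, -0.003, 0, 0, 0, -0.4, 0, 0, -0.003, 0, 0, 0, -0.2, 0, 0, -0.003, 0, 0, 0, 0, 0, 0, -0.003, 0, 0, 0, 0, 0, 0, -0.003, 0, 0, 0, 0, 0, 0, -0.003, 0, 0, 0, 0]}}

```text
time: 11.45
position: [0.5768, 0.1164, 0.1422]
tool_rot: [0.156, 3.138, 0.0]
ft_force: [-0.4, 0.8, 0.8]
grip_width: 0.495
grip_force: 0.0
```

Call:
{"name": "jog_arm", "arguments": {"moves": [0, 0, -0.04, 0, 0, 0, 0, 0, 0, -0.1, 0, 0, 0, 0, 0, 0, -0.2, 0, 0, 0, 0, 0, 0, -0.3, 0, 0, 0, 0, 0.2, 0, -0.4, 0, 0, 0, 0, 0.4, 0, -0.4, 0, 0, 0, 0, 0.5, 0, -0.4, 0, 0, 0, 0, 0.5, 0, -0.4, 0, 0, 0, 0]}}

```text
time: 12.45
position: [0.4265, 0.1319, 0.2641]
tool_rot: [0.152, 3.136, 0.005]
ft_force: [1.6, 0.6, 1.3]
grip_width: 0.5
grip_force: 0.0
```

Run:
```python
from h import *
from bench import ctrl
goto([.5,.1,.26],174.3)
a=[]
for n in("scene","top"):
    W=ctrl.get_state(),ctrl.get_image(n);pickle.dump(W,open(n+"5.pkl","wb"));a.append(W[1]["pixels"][:,:,::-1])
cv2.imwrite("pics/m5.png",np.hstack([cv2.resize(a[0][150:300,260:410],(400,400),interpolation=cv2.INTER_CUBIC),cv2.resize(a[1][140:240,250:350],(400,400),interpolation=cv2.INTER_CUBIC)]))
```

```text
t 12.45 pos [0.4265 0.1319 0.2641] xang 174.45 tilt [ 0.0023  0.0033 -1.    ] F [1.6 0.6 1.3] grip 0.5 0.0
move [-0.2542 -0.0822  0.014 ] [0.0033 0.0019 0.0026]
```

View pics/m5.png

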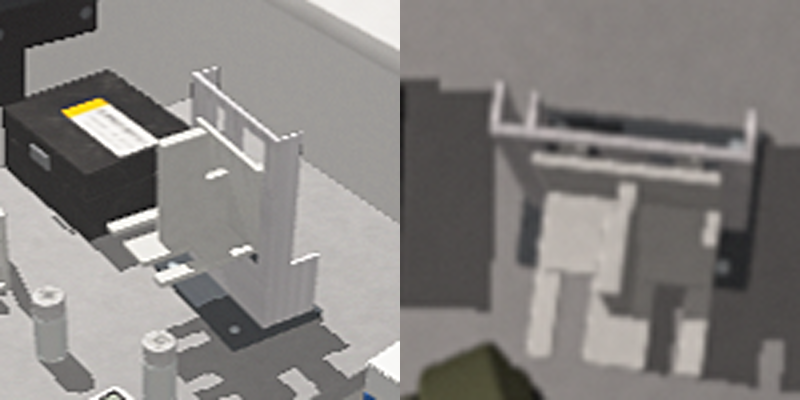

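The bracket hangs on the upper slots, parallel to the plate: its back-plate top edge runs (532,160)–(720,180) in the top crop and (200,120)–(262,170) in the scene crop. I'll check the heights and levelness.

Run:
```python
from h import *
T=load("top5");S=load("scene5")
t=lambda x,y:(250+(x-400)/4,140+y/4);s=lambda x,y:(260+x/2.667,150+y/2.667)
for n,a,b in(("backL",(532,158),(199,121)),("backR",(720,180),(263,170)),("fork front R",(690,375),(160,282)),("fork mid front",(615,365),(146,262))):print(n,tri(T,t(*a),S,s(*b)))
f=np.array([np.cos(np.radians(-5.7)),np.sin(np.radians(-5.7)),0]);l=np.array([-f[1],f[0],0])
B=np.array([.5782,.1154,.078])
for n,p in(("backL",(39,45,80)),("backR",(39,-45,80)),("forkR",(-45,-45,6)),("forkL",(-45,45,6)),("fintopF",(-20,0,100))):
    P=B+f*p[0]/1e3+l*p[1]/1e3+[0,0,p[2]/1e3];a=proj(T,P)[0];b=proj(S,P)[0]
    print(n,P.round(3),"topcrop",((a-[250,140])*4+[400,0]).round(),"scenecrop",((b-[260,150])*2.667).round())
```

```text
backL (array([0.62518298, 0.15599144, 0.15328443]), np.float64(0.0006919188782112802))
backR (array([0.61615628, 0.06611501, 0.15701409]), np.float64(0.0029440387285222685))
fork front R (array([0.53073745, 0.07996948, 0.07911479]), np.float64(0.0018009006739746797))
fork mid front (array([0.53898062, 0.11665603, 0.07173324]), np.float64(0.009293881829834018))
backL [0.621 0.156 0.158] topcrop [530. 163.] scenecrop [195. 117.]
backR [0.613 0.067 0.158] topcrop [720. 185.] scenecrop [257. 170.]
forkR [0.529 0.075 0.084] topcrop [700. 376.] scenecrop [161. 281.]
forkL [0.538 0.165 0.084] topcrop [524. 355.] scenecrop [105. 222.]
fintopF [0.558 0.117 0.178] topcrop [607. 291.] scenecrop [160. 141.]
```

```bash
python3 -c "
from bench import ctrl;print(ctrl.close_job())"
```

```text
the job is handed in; nothing more can be done
None
```

I hung the hook-tab bracket on the upper pair of slots, released it and handed the job in at about 12.5 s; measured from two cameras, it hangs seated, level and square to within a few millimetres, and I never touched the plain bracket, vials or timer.

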